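Gauge the roller gap of a chocolate sheeter with a taper feeler

ROBOT

A 6-joint arm with a two-finger parallel gripper is mounted at the origin on a cart in front of the work surface, level with it; the furniture and walls round the work are solid. World frame = base frame: x ahead of the robot, y to its left, z up, the work surface at z = 0. Lengths are in mm, angles in rad, forces in N, time in s.
With the tool pointing down it reaches from about 350 to 975 mm from the base axis. Payload 17.4 kg.
Tool frame: the origin (TCP) lies midway between the tips of the shut fingers; the grasp point (between the pads) lies 19 mm behind it; x points along the fingers, y is the direction in which the jaws open and shut, and the axes are right-handed (so a half turn about x gives the same grasp; the last joint's range is limited). The gripper opens to 85 mm and grips with 20 to 120 N. Pads are 22 mm wide; open, the fingers measure 114 mm over their backs; the gripper's body (76 mm by 85 mm) begins 54 mm behind the grasp point. The pads swing forward as they close: fully open they stand 13 mm farther back than shut.
Start: joints at [-1.259, 0.116, 1.442, -0, 1.584, -0.038], TCP at [231.32, -634.132, 231.303] pointing down, gripper open.
Joint ranges: [-2.83, 2.83], [-0.83, 2.19], [0.07, 2.5], [-1.14, 4.28], [0.01, 3], [-2.97, 2.97]. Speed limits (rad/s): [1.89, 1.89, 2.22, 3.14, 3.14, 3.14].

INTERFACE

Orientations are given as [roll, pitch, yaw] about the fixed x, y, z axes, in that order (R = Rz(yaw) Ry(pitch) Rx(roll)).
In Python, from rig import r gives the robot as it stands.
- The arm moves only by the tool drive_tool, never from a script. Its argument "steps" is one flat list of numbers, 5 for each row, row after row: the closure, from 0 (fully open) to 1 (shut), then the shift along the tool's x, y, z in cm, then the turn about the tool's x in degrees. A call has 1 to 20 rows; each row is the pose to reach, as a shift and turn from the pose measured when the call began, along the tool's axes at that moment; what a row does not reach only later rows make up. A row lasts 1/12 s, in which the tool goes at most 41.7 mm and 7.16 degrees, less where a joint would pass 70% of its speed; a pose out of reach is approached as far as the arm can. A call with a gripper value outside its range is refused whole. The fingers move at their own pace and stop on an object; "newtons" is the grip in N (left out, the last holds). Time passes only in rows, so rows that repeat a pose let the fingers close. It gives the time, the measured TCP pose, the force and the opening at its end, in the units of the state.
- r.get_state(): the state, without advancing time (a new reading comes with each control period).
- r.read_camera(name): name is "scene" or "top" or "wrist"; returns the picture (400x640x3 uint8, blue, green, red); there is no depth.
- r.camera_params(name): a dict with "fov_y" (degrees; the focal length in pixels is half the picture's height over the tangent of half this angle, whatever the lens; pixels are square), "cx", "cy" (the principal point, pixels), "k1" (the pictures are not rectified: a ray, as slopes to the right and down, at radius r is drawn at 1 + k1 r^2 times it, then the intrinsics apply), "R" (3x3) and "t" (3): a world point X has camera coordinates R X + t. Camera axes: x right, y down, z forward; pixel columns grow to the right and rows downward; lengths in mm; the calibration is good to about 2 mm. A picture is of the moment at which its call begins: read the wrist's pose just before it. camera_params takes no time and is no camera call; for the wrist camera it gives the pose at the moment of the call.
- r.close_job(): hands the job in, once; it reports no verdict.
Trained networks look in the newest picture that a camera, given by its name, has taken for a name from the list of things; names that differ only in an ending like _2 or _b are one class to them, and where a whole thing is asked for, a point or a joint stands for the part that bears it (a point fixed in the world has none). Each returns a list of dicts, best first, with "score" (0 to 1); they miss things now and then, are a little off and sometimes report something else, mostly with a low value. They report only what shows in the picture. A call takes as long as a camera call.
- r.regions_of(camera, thing): "pixels" (400x640 bool, what is visible of it) and "box" ([centre column, centre row, width, height] in pixels, round what is visible of it).
The state is a dict: "t": time; "joints": joint angles; "joint_velocities": joint speeds; "effort": joint torques, N m; "position": TCP position; "tcp_rot": TCP orientation; "contact_force": force on the tool from outside, world axes, zero at the start; "wrist_torque": the same for the moment, N m; "opening": finger opening in mm.
Only numpy, scipy, OpenCV 4.12 (cv2) and the standard library are available. Lean on these libraries where they do the work, as an engineer would, in place of code of your own. Each camera call takes 0.05 s, during which the arm holds its last target. There are 200 camera calls.

TASK

Check the roller gap of the bench sheeter: take the taper feeler gauge out of its wooden stand and slide it, point down, into the gap between the two rollers near the middle of their length, until you feel it drag firmly (about 8 N of push) - gently, without forcing it in hard. Then let go and leave it standing upright, nipped between the rollers; leave the other things on the bench alone.

Things in the scene. Friction and masses are not known exactly. Their poses are not given: they have to be found in the camera images.
- gauge_grip (a point): Centre of the black handle block (20 mm thick, 32 wide, 48 tall) on top of the upright taper gauge, 127 mm above the blade's tip. x: through the thickness (the wedge direction), y: across the width, z: up along the gauge. Same after a half turn about z. Below the block a steel collar 30 x 46 x 5 mm.
- gauge_tip (a point): Middle of the lower tip edge of the gauge's steel blade; axes as gauge_grip. The blade is 98 mm long, 30 mm wide, 2 mm thick at the tip and 1 mm thicker for each 8 mm up (14 mm at the top).
- stand_top (a point): Wooden holster, fixed, in which the gauge hangs loosely by its collar, point down: post 36 x 52 mm, 110 mm high, pocket 20 x 36 mm, foot 90 x 110 mm. This point is the middle of the pocket's mouth, 110 mm above the bench. Lift the gauge straight up by 105 mm to clear it.
- nip (a point): Point in the gap between the two level steel rollers of the grey bench sheeter, at mid-length and the height of their axes, 100 mm above the bench. x: across the gap to the back roller, y: along the rollers, z: up. The middle of the gap lies within 2 mm of it along x. Free depth below it 80 mm; nothing of the sheeter stands over 20 mm above it.
- gauge: The whole taper gauge, 0.1 to 0.16 kg; origin at the middle of its tip edge. The taper is self-locking: the blade stays where it was pushed. About 8 N of downward push is right (6 to 12 N will do); more than about 18 N forces it.
- roll_back: Back roller; origin at the middle of its axis, 24 mm from nip. Both rollers: 40 mm in diameter, 116 mm long, they do not turn. The gap is set anew each time, 4.5 to 10 mm (not told), so the blade first drags with its tip 20 to 64 mm below nip. The front roller is sprung (14 N/mm): drag grows 1 to 3 N for each mm pushed in.
- mill: The whole sheeter, frame 150 x 176 mm, fixed; origin on the bench under its middle, x to the back roller. Its roller pair floats along x (0.4 N/mm, 6 mm each way) and so follows the blade. Not to be pushed hard by the hand.
- tin: Round pastille tin, 70 mm in diameter, 36 mm high, stands loose; origin at the centre of its underside. Leave alone.
- stamp: Small wooden hand stamp, 25 x 34 x 59 mm, stands loose; origin at the centre of its underside. Leave alone.
- ballotin: Closed card box of truffles, 67 x 93 x 46 mm, stands loose; origin at the centre of its underside. Leave alone.

How it is judged (in metres and radians):
On the way, in this order (a step that is already met when the one before it is completed fails the run):
1. the gauge is lifted out of its stand (z of gauge_tip in the frame of stand_top above 0.002 m and contact force between the fingers and gauge above 1 N), for 0.1 s.
2. the held gauge is pushed into the gap until the rollers grip it (contact force between the fingers and gauge above 1 N and contact force between gauge and roll_back above 3 N and z of gauge_tip in the frame of nip below -0.012 m and y of gauge_tip in the frame of nip between -0.03 and 0.03 m), for 0.1 s.
At the end, for the whole second after the job is handed in: The gauge stands in the roller gap, upright within 0.15 rad, its tip at least 12 mm below the rollers' axes and within 30 mm of mid-length, nipped so that the back roller presses on it with more than 3 N, at rest and let go (contact force between gauge and roll_back above 3 N and z of gauge_tip in the frame of nip below -0.012 m and y of gauge_tip in the frame of nip between -0.03 and 0.03 m and angle between gauge's own z axis and vertical below 0.15 rad and linear speed of gauge below 0.02 m/s and contact force between each of the arm, the fingers and gauge below 0.1 N); the robot touches nothing.
It fails at once if the gauge is forced: it presses on a roller with more than 18 N (contact force between gauge and roll_back above 18 N).
It fails at once if the robot's hand or arm pushes the sheeter with more than 20 N (contact force between any of the fingers, the arm and mill above 20 N).
It fails at once if a bystander is moved by more than 15 mm (distance of any of tin, stamp, ballotin from where it was at the start of the episode above 0.015 m).
It also fails if it takes over 51 s, if anything falls off the work surface, if the arm or the gripper's body presses on something with over 40 N, if the wrist force passes 120 N, or if a joint passes its speed limit or range.

## Working session

There is one attempt and no reset: what is moved stays moved. The work goes in short steps, Python scripts to look and compute and a tool call to move; the robot and the scene stay as the last step left them, time stands still between calls to the robot, and variables do not carry over. Pictures are saved under pics/ and viewed, about 8 in all and at most 12, crops included, and the job is handed in when it is done.

Besides the shell and the picture viewer there is one more tool, called after "Emit:" by a JSON object that holds its "method" and its "body", one argument or row to a line. drive_tool: Moves the arm, as the interface text tells. Its arguments: {"type":"object","properties":{"steps":{"type":"array"},"newtons":{"type":"number"}},"required":["steps"]}

```bash
mkdir -p pics; ls; python3 - <<'E'
from rig import r
import cv2,numpy as np
s=r.get_state(); print({k:np.round(v,3).tolist() for k,v in s.items()})
for c in ("scene","top"):
    im=r.read_camera(c); cv2.imwrite(f"pics/{c}0.png",im)
    p=r.camera_params(c); print(c,p)
    for th in ("gauge","gauge_grip","stand_top","mill","roll_back","nip","tin","stamp","ballotin"):
        try:
            print(th,[(round(d["score"],2),np.round(d["box"]).tolist()) for d in r.regions_of(c,th)[:2]])
        except Exception as e: print(th,e)
E
```

```text
pics
{'t': 0.0, 'joints': [-1.259, 0.116, 1.442, 0.0, 1.584, -0.038], 'joint_velocities': [-0.001, 0.0, -0.001, 0.0, -0.003, -0.0], 'effort': [0.001, -73.199, -63.249, 0.0, 0.006, -0.0], 'position': [231.278, -633.931, 230.56], 'tcp_rot': [-1.616, 1.57, 1.875], 'contact_force': [-0.345, 0.437, -0.258], 'wrist_torque': [0.014, -0.03, 0.017], 'opening': 85.382}
scene {'fov_y': 46.205264400511865, 'cx': 321.69498787133284, 'cy': 205.38364007442715, 'k1': -0.062413438033400714, 'R': array([[-0.87208037, -0.48901609, -0.0184145 ],
       [-0.3082734 ,  0.57820134, -0.75541427],
       [ 0.38005702, -0.65310526, -0.65498869]]), 't': array([ 418.59585496,  312.64837082, 1037.06219399])}
gauge [(0.75, [330.0, 192.0, 19.0, 20.0])]
gauge_grip []
stand_top [(0.88, [331.0, 219.0, 51.0, 42.0])]
mill [(0.95, [283.0, 298.0, 90.0, 94.0])]
roll_back [(0.95, [273.0, 274.0, 43.0, 42.0])]
nip [(0.73, [288.0, 286.0, 79.0, 66.0])]
tin [(0.9, [267.0, 239.0, 25.0, 27.0])]
stamp [(0.64, [356.0, 276.0, 10.0, 21.0])]
ballotin []
top {'fov_y': 52.65542237661813, 'cx': 322.20497702801504, 'cy': 198.49003364809337, 'k1': -0.009690891060897244, 'R': array([[ 0.02510184, -0.99965212, -0.00809512],
       [-0.99478141, -0.02417684, -0.09912324],
       [ 0.09889305,  0.01054105, -0.99504224]]), 't': array([ -74.19829442,  527.95191257, 1117.52901855])}
gauge [(0.7, [360.0, 193.0, 18.0, 15.0])]
gauge_grip [(0.79, [358.0, 193.0, 19.0, 19.0]), (0.59, [243.0, 211.0, 56.0, 42.0])]
stand_top [(0.68, [357.0, 200.0, 46.0, 43.0])]
mill [(0.75, [247.0, 206.0, 72.0, 57.0])]
roll_back []
nip [(0.91, [244.0, 210.0, 57.0, 47.0])]
tin [(0.9, [305.0, 154.0, 25.0, 21.0])]
stamp [(0.67, [300.0, 253.0, 11.0, 12.0]), (0.49, [361.0, 191.0, 21.0, 16.0])]
ballotin [(0.94, [423.0, 155.0, 29.0, 38.0]), (0.75, [357.0, 198.0, 45.0, 42.0])]
```

```bash
cat > h.py <<'E'
import numpy as np, cv2
from rig import r
def K(p):
    f=200/np.tan(np.radians(p["fov_y"]/2)); return f
def ray(p,u,v):
    f=K(p); d=np.array([(u-p["cx"])/f,(v-p["cy"])/f]); s=d.copy()
    for _ in range(20): s=d/(1+p["k1"]*(s@s))
    return -p["R"].T@p["t"], p["R"].T@np.array([s[0],s[1],1])
def at_z(p,u,v,z):
    o,d=ray(p,u,v); return o+d*(z-o[2])/d[2]
def proj(p,X):
    c=np.asarray(X)@p["R"].T+p["t"]; s=c[...,:2]/c[...,2:]
    s=s*(1+p["k1"]*(s**2).sum(-1,keepdims=True)); return s*K(p)+[p["cx"],p["cy"]]
def tri(a):
    A=np.zeros((3,3));b=np.zeros(3)
    for p,u,v in a:
        o,d=ray(p,u,v); d/=np.linalg.norm(d); M=np.eye(3)-np.outer(d,d); A+=M;b+=M@o
    return np.linalg.solve(A,b)
E
python3 - <<'E'
from h import *
T=cv2.imread("pics/top0.png");S=cv2.imread("pics/scene0.png")
a=cv2.resize(T[120:280,180:480],None,fx=2.6,fy=2.6,interpolation=cv2.INTER_CUBIC)
b=cv2.resize(S[160:360,200:420],None,fx=2.9,fy=2.9,interpolation=cv2.INTER_CUBIC)
cv2.imwrite("pics/topc.png",a);cv2.imwrite("pics/scc.png",b)
t=r.camera_params("top")
print("grip",at_z(t,359,193,155),"tin",at_z(t,305,154,30),"stamp",at_z(t,300,253,55),"bal",at_z(t,423,155,46),"nip",at_z(t,244,210,110))
s=r.camera_params("scene"); print(tri([(t,359,193),(s,330,192)]))
E
```

```text
grip [ 532.88314417 -154.48289425  155.        ] tin [655.48375215  -8.92822793  30.        ] stamp [376.20074251  -4.75926671  55.        ] bal [ 657.0804499  -340.98494985   46.        ] nip [486.02449577 141.88034297 110.        ]
[ 537.93460912 -156.53886949  122.14917561]
```

View pics/topc.png

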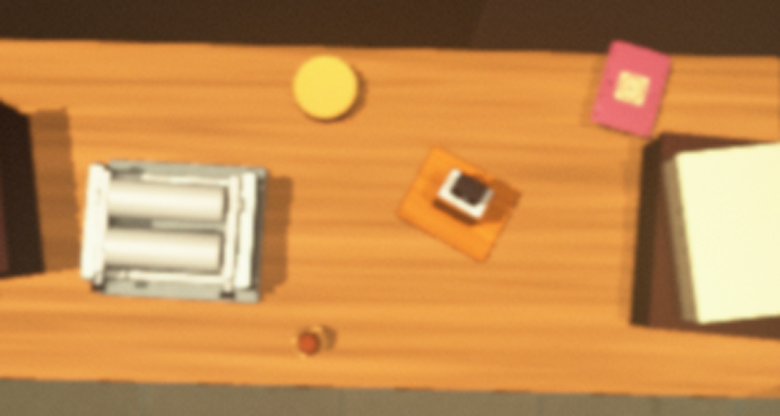

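View pics/scc.png

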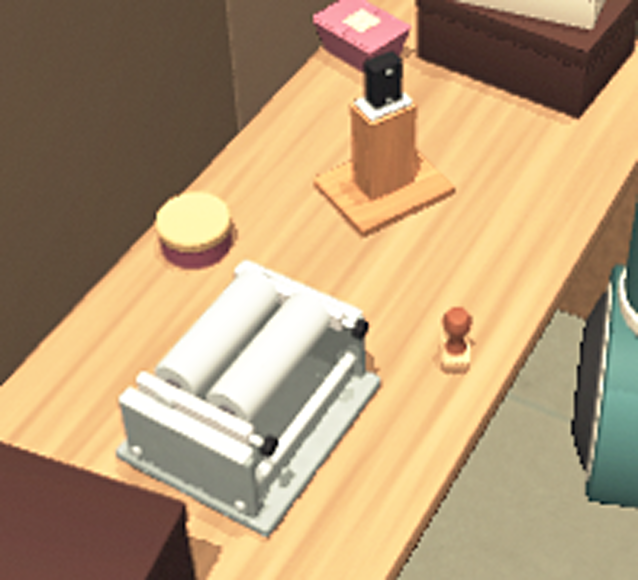

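The top view shows the mill with its rollers along world y (crop ~165,225), the gauge in its stand (crop ~467,188, foot turned about 28°), the tin at 325,88, the stamp at 308,342 and the ballotin at 630,88. A tall box with paper stands at the right. The scene view agrees, with the black handle upright in the post. Next I'll work out the tool axes and the move.

```bash
cat >> h.py <<'E'
from scipy.spatial.transform import Rotation as Ro
def tool():
    s=r.get_state(); return np.array(s["position"]),Ro.from_euler("xyz",s["tcp_rot"]).as_matrix(),s
def plan(X,yjaw=None):
    "shift in cm in tool axes to bring TCP to X, turn deg about tool x so that tool y lies along angle yjaw (mod 180)"
    P,R,s=tool(); d=R.T@(np.array(X)-P)/10
    out=[np.round(d,2)]
    if yjaw is not None:
        a=np.degrees(np.arctan2(R[1,1],R[0,1])); e=(yjaw-a+90)%180-90
        out+= [round(float(e*np.sign(R[2,0])),2)]
    print("TCP",P.round(1),"y",R[:,1].round(3),"x",R[:,0].round(3),"plan",out,"q",np.round(s["joints"],2),"F",np.round(s["contact_force"],1),"op",round(s["opening"],1),"t",round(s["t"],2))
E
python3 - <<'E'
from h import *
plan([535,-155,330],-28.5)
p=r.camera_params("wrist"); P,R,_=tool(); c=-p["R"].T@p["t"]; print("cam in tool",R.T@(c-P),"cam z in tool",(p["R"]@R)[2],"f",K(p),p["R"]@R)
t=r.camera_params("top"); s=r.camera_params("scene")
print(at_z(t,180+645/2.6,120+325/2.6,0), at_z(t,180+680/2.6,120+155/2.6,100),at_z(t,180+695/2.6,120+322/2.6,100))
print("foot",[at_z(t,180+u/2.6,120+v/2.6,8).round().tolist() for u,v in ((437,148),(518,192),(485,262),(397,210))])
print("mill",[at_z(t,180+u/2.6,120+v/2.6,120).round().tolist() for u,v in ((92,165),(82,277),(262,168),(258,298))])
print("rollers",[at_z(t,180+u/2.6,120+v/2.6,115).round().tolist() for u,v in ((105,225),(225,225))])
E
```

```text
TCP [ 231.3 -634.1  231.3] y [ 0.343 -0.939  0.   ] x [ 0. -0. -1.] plan [array([ -9.87, -34.6 , -44.95]), -41.46] q [-1.26  0.12  1.44  0.    1.58 -0.04] F [-0.4 -0.  -0.5] op 85.4 t 1.0
cam in tool [-143.24556801   -0.51191485  -81.80670579] cam z in tool [9.48945628e-01 8.67191816e-05 3.15439673e-01] f 316.13337931373576 [[-1.12710488e-04  9.99999992e-01  6.41547196e-05]
 [-3.15439664e-01 -9.64327000e-05  9.48945630e-01]
 [ 9.48945628e-01  8.67191816e-05  3.15439673e-01]]
[ 406.05494915 -366.61039792    0.        ] [ 580.26525015 -377.18913801  100.        ] [ 411.18666078 -391.57890321  100.        ]
foot [[596.0, -134.0, 8.0], [549.0, -224.0, 8.0], [471.0, -189.0, 8.0], [526.0, -91.0, 8.0]]
mill [[553.0, 218.0, 120.0], [440.0, 222.0, 120.0], [554.0, 47.0, 120.0], [424.0, 46.0, 120.0]]
rollers [[493.0, 203.0, 115.0], [496.0, 82.0, 115.0]]
```

Emit:
{"method": "drive_tool", "body": {
  "steps": [0,-15,0,0,0,0,-15,0,0,0,0,-15,0,0,0,0,-15,0,0,0,0,-13,-34.6,-45,-41.5,0,-13,-34.6,-45,-41.5,0,-13,-34.6,-45,-41.5,0,-13,-34.6,-45,-41.5,0,-13,-34.6,-45,-41.5,0,-13,-34.6,-45,-41.5,0,-13,-34.6,-45,-41.5,0,-13,-34.6,-45,-41.5,0,-13,-34.6,-45,-41.5,0,-13,-34.6,-45,-41.5,0,-11,-34.6,-45,-41.5,0,-10,-34.6,-45,-41.5,0,-10,-34.6,-45,-41.5,0,-10,-34.6,-45,-41.5,0,-10,-34.6,-45,-41.5,0,-10,-34.6,-45,-41.5]
}}

```text
t: 2.67
position: [535.9, -153.6, 330.8]
tcp_rot: [-1.322, 1.57, 2.896]
contact_force: [0.7, -0.2, -0.0]
opening: 85.4
```

```bash
python3 - <<'E'
from h import *
plan([535,-155,330],-28.5)
p=r.camera_params("wrist"); im=r.read_camera("wrist"); cv2.imwrite("pics/w1.png",im)
np.savez("pics/w1.npz",**p)
for th in ("gauge","gauge_grip","stand_top"):
    print(th,[(round(d["score"],2),np.round(d["box"]).tolist()) for d in r.regions_of("wrist",th)[:2]])
E
```

```text
TCP [ 535.9 -153.6  330.8] y [ 0.88  -0.474 -0.001] x [-0.001  0.    -1.   ] plan [array([ 0.08, -0.01,  0.16]), 0.19] q [-0.32 -0.15  1.54 -0.    1.75  0.17] F [ 0.7 -0.2 -0. ] op 85.4 t 2.67
gauge [(0.8, [320.0, 180.0, 28.0, 47.0])]
gauge_grip [(0.56, [321.0, 180.0, 29.0, 40.0])]
stand_top [(0.76, [321.0, 160.0, 63.0, 74.0])]
```

View pics/w1.png

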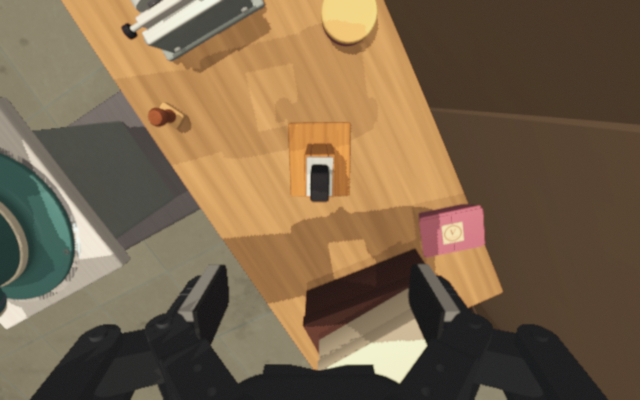

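The wrist view shows the stand foot (289–350, 122–196) nearly square to the jaws. The black handle is at (320,182) on the white collar. I'll fit a model of the block silhouette to get its pose.

```bash
cat >> h.py <<'E'
from scipy.optimize import minimize
def corners(x,y,yaw,lx,ly,z0,z1):
    c,s=np.cos(yaw),np.sin(yaw)
    return np.array([[x+c*a-s*b,y+s*a+c*b,z] for a in (-lx/2,lx/2) for b in (-ly/2,ly/2) for z in (z0,z1)])
def sil(p,pts,k=4):
    m=np.zeros((400*k,640*k),np.float32); h=cv2.convexHull(((proj(p,pts)+.5)*k).astype(np.float32)).round().astype(np.int32)
    cv2.fillConvexPoly(m,h,1); return cv2.resize(m,(640,400),interpolation=cv2.INTER_AREA)
def fitsil(p,mask,x0,boxf):
    f=lambda v: np.abs(sil(p,boxf(v))-mask).sum()
    x0=np.array(x0,float)
    sx=np.vstack([x0]+[x0+d for d in np.diag([6,6,.12])])
    a=minimize(f,x0,method="Nelder-Mead",options=dict(initial_simplex=sx,xatol=.05,fatol=.05)); return a.x,a.fun,mask.sum()
E
python3 - <<'E'
from h import *
p=dict(np.load("pics/w1.npz")); im=cv2.imread("pics/w1.png")
g=im.max(2).astype(float); print(g[158:206:3,320].astype(int), g[180,300:340:2].astype(int))
m=np.zeros_like(g); m[150:210,295:345]=(g[150:210,295:345]<60); n,l,st,ce=cv2.connectedComponentsWithStats(m.astype(np.uint8)); i=1+np.argmax(st[1:,4]); m=(l==i).astype(float); print(st[i],ce[i])
x,f,s=fitsil(p,m,[535,-155,-.497],lambda v:corners(*v,20,32,115,163)); print("block",x,np.degrees(x[2]),f,s)
d=[q for q in r.regions_of("wrist","gauge")][0]["pixels"].astype(float)
E
```

```text
[212 219 129  28  25  40  51  49  49  49  48  50  58  59  68 208] [229 228 215 217 238 151  49  51  50  51  49  50  50  47  65 176 169 169
 168 167]
[311 165  17  35 555] [319.26486486 182.1009009 ]
block [ 5.34757881e+02 -1.55705580e+02 -4.30234563e-01] -24.65062467416136 219.6875 555.0
```

```bash
python3 - <<'E'
from h import *
p=dict(np.load("pics/w1.npz")); im=cv2.imread("pics/w1.png")
g=im.max(2).astype(float)
m=np.zeros_like(g); m[160:206,303:337]=np.clip((150-g[160:206,303:337])/100,0,1); n,l=cv2.connectedComponents((m>.3).astype(np.uint8)); m[l!=l[180,320]]=0
for y0 in (-.38,-.5,-.6):
  x,f,s=fitsil(p,m,[530,-152,y0],lambda v:corners(*v,20,32,115,163)); print("block",x,np.degrees(x[2]),f,s)
k=8;big=cv2.resize(im[115:210,280:360],None,fx=k,fy=k)[:, :]
for b,c in ((corners(*x,20,32,115,163),(0,0,255)),(corners(*x,30,46,110,115),(255,0,0)),(corners(*x,36,52,0,110),(0,255,0)),(corners(*x,90,110,0,8),(0,255,255))):
    h=cv2.convexHull(((proj(p,b)-[280,115]+.5)*k).astype(np.float32)).astype(np.int32); cv2.polylines(big,[h],1,c,1)
cv2.imwrite("pics/w1o.png",cv2.resize(big,None,fx=.75,fy=.75))
E
```

```text
block [ 5.35144633e+02 -1.56663323e+02 -5.33177298e-01] -30.54880888856898 162.9275 612.26
block [ 5.35430889e+02 -1.55914466e+02 -4.80129591e-01] -27.50939920365437 158.6775 612.26
block [ 5.35052855e+02 -1.56931713e+02 -4.85424383e-01] -27.81276840237285 160.9275 612.26
```

View pics/w1o.png

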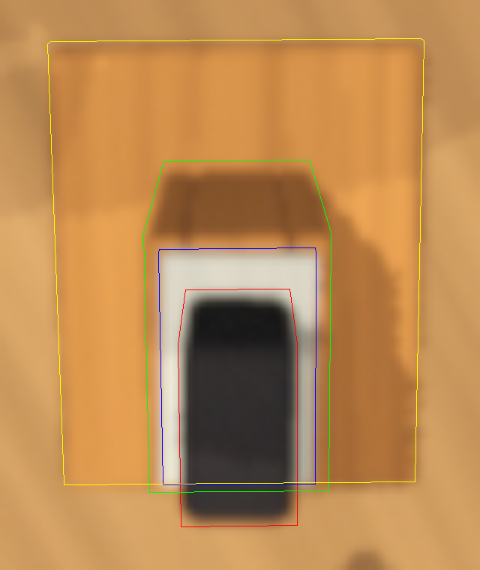

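The fit overlays well: handle at (535.2, -156.2), yaw -27.8°. I'll descend with the TCP to z≈121 and grip.

```bash
python3 - <<'E'
from h import *
plan([535.2,-156.3,121],-27.8)
E
```

```text
TCP [ 535.1 -155.9  331.9] y [ 0.878 -0.478  0.001] x [ 0.001 -0.    -1.   ] plan [array([2.109e+01, 1.000e-02, 3.000e-02]), -0.75] q [-0.33 -0.15  1.54 -0.    1.75  0.17] F [-0.8 -0.2 -0.5] op 85.3 t 2.92
```

Emit:
{"method": "drive_tool", "body": {
  "newtons": 40,
  "steps": [0,4,0,0,-0.5,0,8,0,0,-0.5,0,12,0,0,-0.5,0,15,0,0,-0.5,0,18,0,0,-0.5,0,20,0,0,-0.5,0,21,0,0,-0.5,0,21,0,0,-0.5,0,21,0,0,-0.5]
}}

```text
t: 3.67
position: [535.4, -156.5, 122.9]
tcp_rot: [1.64, 1.569, -0.421]
contact_force: [-0.1, 0.9, 1.0]
opening: 85.4
```

```bash
python3 - <<'E'
from h import *
plan([535.2,-156.3,121],-27.8)
im=r.read_camera("wrist"); cv2.imwrite("pics/w2.png",im)
E
```

```text
TCP [ 535.4 -156.5  122.9] y [ 0.882 -0.471  0.001] x [ 0.001 -0.001 -1.   ] plan [array([ 0.19, -0.03, -0.01]), -0.28] q [-0.33 -0.09  1.83 -0.    1.4   0.16] F [-0.1  0.9  1. ] op 85.4 t 3.67
```

View pics/w2.png

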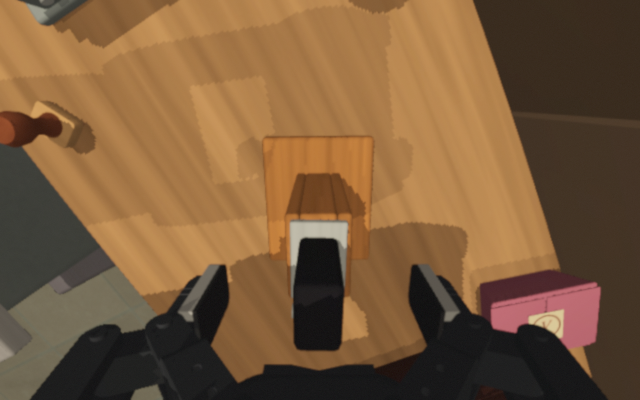

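The handle (col 319, rows 240–348) is centred between the pads (228 and 410). I'll close on it.

Emit:
{"method": "drive_tool", "body": {
  "newtons": 40,
  "steps": [1,0.1,0,0,0,1,0.1,0,0,0,1,0.1,0,0,0,1,0.1,0,0,0,1,0.1,0,0,0,1,0.1,0,0,0,1,0.1,0,0,0,1,0.1,0,0,0,1,0.1,0,0,0,1,0.1,0,0,0]
}}

```text
t: 4.55
position: [535.9, -156.5, 122.9]
tcp_rot: [1.714, 1.568, -0.347]
contact_force: [-2.0, 1.4, 5.7]
opening: 19.5
```

Emit:
{"method": "drive_tool", "body": {
  "steps": [1,-1,0,0,0,1,-3,0,0,0,1,-5,0,0,0,1,-7,0,0,0,1,-9,0,0,0,1,-11,0,0,0,1,-13,0,0,0,1,-16,0,0,0,1,-19,0,0,0,1,-20,0,0,0,1,-20,0,0,0,1,-20,0,0,0]
}}

```text
t: 5.55
position: [535.3, -156.3, 322.3]
tcp_rot: [1.698, 1.568, -0.362]
contact_force: [0.4, -0.5, -0.9]
opening: 19.7
```

```bash
python3 - <<'E'
from h import *
plan([495,140,322],0)
for c in ("top","scene"):
    im=r.read_camera(c); cv2.imwrite(f"pics/{c}1.png",im)
t=r.camera_params("top")
a=cv2.resize(cv2.imread("pics/top1.png")[160:260,190:300],None,fx=7,fy=6*7/6,interpolation=cv2.INTER_CUBIC)[:600]
for n in ("nip","mill","roll_back"):
    d=r.regions_of("top",n); print(n,[(round(q["score"],2),np.round(q["box"]).tolist()) for q in d[:2]])
cv2.imwrite("pics/top1c.png",a)
E
```

```text
TCP [ 535.3 -156.3  322.3] y [ 0.882 -0.471  0.003] x [ 0.003 -0.001 -1.   ] plan [array([-1.000e-02, -1.750e+01, -2.425e+01]), -28.07] q [-0.33 -0.15  1.56 -0.    1.73  0.16] F [ 0.4 -0.5 -0.9] op 19.7 t 5.55
nip [(0.83, [244.0, 210.0, 59.0, 45.0])]
mill [(0.59, [248.0, 207.0, 73.0, 57.0])]
roll_back [(0.73, [245.0, 196.0, 47.0, 16.0])]
```

```bash
python3 - <<'E'
from h import *
plan([492,75,322],0)
E
```

```text
TCP [ 535.1 -156.2  321.4] y [ 0.882 -0.471  0.001] x [ 0.001 -0.    -1.   ] plan [array([ -0.07, -14.68, -18.37]), -28.07] q [-0.33 -0.15  1.56 -0.    1.73  0.16] F [ 0.2  0.2 -1.4] op 19.5 t 5.8
```

View pics/top1c.png

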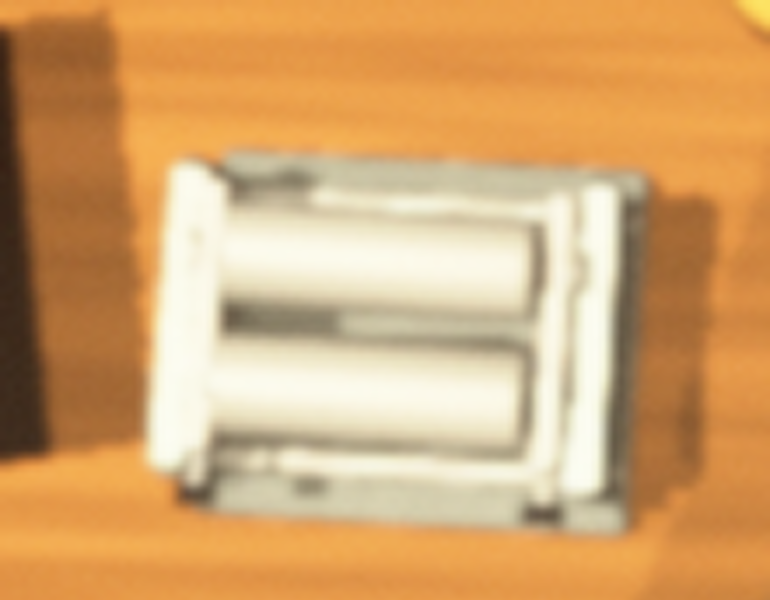

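The gap runs from crop (225,320) to (535,328), nearly along world y. The back roller is at row ~258 and the front roller at ~390. I'll move in for a closer wrist view.

Emit:
{"method": "drive_tool", "body": {
  "steps": [1,0,-2.4,-3,-5,1,0,-4.8,-6,-10,1,0,-7.2,-9,-15,1,0,-9.6,-12,-20,1,0,-12,-15,-25,1,0,-14,-17.5,-28,1,0,-14.7,-18.4,-28,1,0,-14.7,-18.4,-28,1,0,-14.7,-18.4,-28,1,0,-14.7,-18.4,-28]
}}

```text
t: 6.63
position: [492.2, 74.5, 320.9]
tcp_rot: [0.526, 1.57, -1.048]
contact_force: [0.5, 0.4, -1.2]
opening: 19.7
```

```bash
python3 - <<'E'
from h import *
plan([492,75,322],0)
p=r.camera_params("wrist"); im=r.read_camera("wrist"); cv2.imwrite("pics/w3.png",im)
np.savez("pics/w3.npz",**p)
for n in ("nip","mill","roll_back","gauge"):
    d=r.regions_of("wrist",n); print(n,[(round(q["score"],2),np.round(q["box"]).tolist()) for q in d[:2]])
cv2.imwrite("pics/w3c.png",cv2.resize(im[30:330,180:460],None,fx=2,fy=2,interpolation=cv2.INTER_CUBIC))
E
```

```text
TCP [492.2  74.5 320.9] y [ 1.    -0.002  0.   ] x [ 0.    -0.001 -1.   ] plan [array([-0.11, -0.02, -0.05]), -0.14] q [ 0.1  -0.28  1.67 -0.    1.75  0.1 ] F [ 0.5  0.4 -1.2] op 19.7 t 6.63
nip [(0.64, [314.0, 106.0, 117.0, 142.0]), (0.2, [242.0, 212.0, 32.0, 31.0])]
mill [(0.9, [316.0, 107.0, 122.0, 162.0])]
roll_back [(0.55, [345.0, 110.0, 40.0, 118.0])]
gauge [(0.74, [320.0, 269.0, 62.0, 169.0])]
```

View pics/w3c.png

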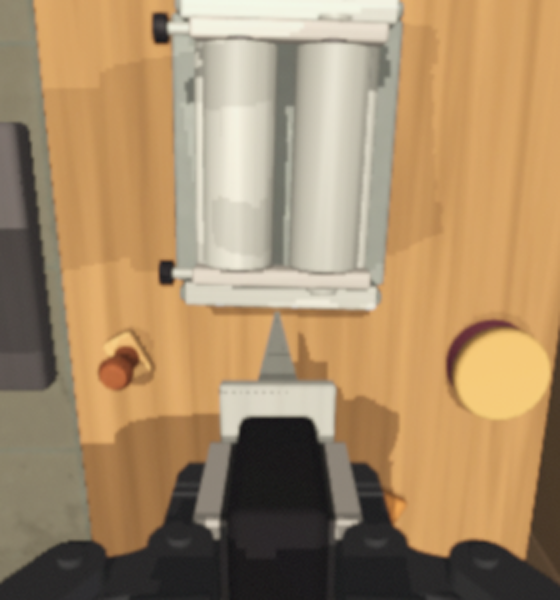

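The wrist view shows the gap between the rollers (crop cols ~275–298 at the top, 272–290 at the bottom) and the gauge hanging straight, tip at crop (277,312). I'll measure the gap line.

```bash
python3 - <<'E'
from h import *
p=dict(np.load("pics/w3.npz")); im=cv2.imread("pics/w3.png"); g=cv2.cvtColor(im,cv2.COLOR_BGR2GRAY).astype(float)
print("cam",-p["R"].T@p["t"])
C=[]
for v in range(62,160,8):
    row=g[v-2:v+3,280:375].mean(0); gr=np.gradient(row)
    lo=np.argmin(gr[30:48])+30; hi=np.argmax(gr[lo+3:lo+18])+lo+3
    a=at_z(p,280+lo,v,100);b=at_z(p,280+hi,v,100);C.append((a+b)/2)
    print(v,280+lo,280+hi,a.round(1)[:2],b.round(1)[:2])
C=np.array(C); k=np.polyfit(C[:,1],C[:,0],1); print("x(y)=",k)
for n,v,z in (("far",30+40/2,105),("near",30+270/2,105)):
    print(n,at_z(p,322,v,z))
print("tip seen", at_z(p,180+277/2,30+312/2,321-107.5))
print([proj(p,np.array([k[0]*y+k[1],y,100])).round(1).tolist() for y in (85,143,200)])
print(g[100,270:380:2].astype(int))
E
```

```text
cam [492.99032074 156.29864993 464.13452781]
62 317 328 [491.5 194.3] [503.2 194.3]
70 317 328 [491.5 186.4] [503.3 186.4]
78 317 328 [491.5 178.3] [503.3 178.3]
86 317 322 [491.5 170.2] [496.9 170.2]
94 317 323 [491.4 161.9] [498.  161.9]
102 316 323 [490.3 153.5] [498.  153.5]
110 316 323 [490.3 145.1] [498. 145.]
118 316 322 [490.2 136.4] [496.9 136.4]
126 316 322 [490.2 127.7] [496.9 127.7]
134 315 322 [489.  118.9] [496.9 118.8]
142 315 321 [488.9 109.9] [495.8 109.9]
150 315 321 [488.9 100.8] [495.8 100.7]
158 315 321 [488.8  91.5] [495.8  91.5]
x(y)= [5.25634647e-02 4.86759158e+02]
far [496.79589885 205.39304868 105.        ]
near [496.90292743  84.2575261  105.        ]
tip seen [492.86946029  88.58601458 213.5       ]
[[317.1, 163.5], [319.6, 111.9], [322.4, 56.2]]
[176 175 187 188 204 222 178 195 206 213 220 228 236 239 240 236 229 222
 216 210 206 196 176 152 115 113 122 173 148 156 175 186 193 199 205 213
 221 223 223 217 209 204 198 194 187 171 179 205 177 164 165 166 166 149
 156]
```

```bash
python3 - <<'E'
from h import *
p=dict(np.load("pics/w3.npz")); im=cv2.imread("pics/w3.png"); g=cv2.cvtColor(im,cv2.COLOR_BGR2GRAY).astype(float)
for v in (66,90,114,138,154):
    print(v, g[v-2:v+3,276:372].mean(0).astype(int).tolist())
E
```

```text
66 [164, 150, 147, 153, 157, 155, 159, 168, 176, 183, 187, 191, 194, 198, 201, 204, 208, 213, 217, 219, 222, 224, 224, 221, 219, 217, 214, 212, 208, 206, 203, 200, 196, 195, 193, 191, 188, 180, 173, 165, 157, 143, 121, 112, 112, 112, 112, 112, 112, 111, 111, 115, 131, 149, 161, 169, 176, 181, 185, 189, 192, 195, 198, 201, 204, 209, 213, 217, 220, 223, 225, 226, 224, 221, 218, 215, 212, 209, 205, 202, 199, 195, 194, 192, 189, 183, 174, 163, 152, 147, 148, 143, 132, 120, 111, 111]
90 [186, 189, 206, 221, 223, 196, 179, 185, 194, 200, 205, 209, 213, 215, 215, 221, 228, 232, 236, 238, 239, 240, 240, 238, 236, 233, 229, 226, 223, 220, 217, 214, 210, 209, 206, 203, 198, 188, 178, 169, 156, 132, 115, 112, 113, 113, 116, 139, 167, 169, 157, 141, 150, 162, 171, 178, 183, 187, 191, 194, 197, 200, 203, 206, 211, 215, 219, 222, 224, 224, 224, 222, 219, 216, 212, 208, 206, 203, 200, 197, 195, 193, 190, 185, 177, 167, 168, 191, 209, 205, 191, 175, 167, 167, 167, 166]
114 [182, 184, 202, 219, 220, 195, 180, 186, 196, 202, 207, 211, 214, 217, 221, 224, 228, 233, 236, 236, 237, 238, 239, 238, 235, 23
[... 622 characters left out ...]
 179, 184, 189, 193, 196, 199, 201, 204, 208, 212, 214, 215, 216, 216, 217, 218, 217, 213, 209, 205, 203, 201, 199, 195, 192, 189, 187, 182, 173, 161, 161, 183, 205, 202, 185, 166, 164, 165, 165, 165, 164, 164, 163]
154 [169, 169, 176, 196, 203, 193, 182, 186, 196, 203, 208, 210, 211, 213, 215, 217, 217, 217, 216, 214, 214, 216, 217, 216, 212, 207, 203, 201, 200, 197, 194, 190, 188, 185, 182, 176, 167, 157, 148, 133, 114, 109, 109, 109, 111, 129, 156, 160, 151, 148, 160, 170, 177, 184, 189, 193, 196, 198, 201, 204, 207, 210, 211, 212, 212, 213, 214, 215, 215, 213, 208, 204, 202, 200, 198, 195, 190, 187, 185, 180, 169, 159, 159, 182, 204, 200, 182, 163, 161, 162, 163, 163, 163, 163, 162, 158]
```

```bash
python3 - <<'E'
from h import *
p=dict(np.load("pics/w3.npz"))
L=[];Q=[]
for v,l,h in ((66,317.4,328.0),(90,316.9,327),(114,316.1,326),(138,315.2,325),(154,314.9,324.1)):
    a=at_z(p,l,v,102);b=at_z(p,h,v,102);L.append((a+b)/2);print(((a+b)/2).round(1),(b-a)[0].round(2))
L=np.array(L);k=np.polyfit(L[:,1],L[:,0],1);print(k,"x at y=144:",np.polyval(k,144),"yaw",np.degrees(-k[0]))
c=cv2.imread("pics/top1.png")
t=r.camera_params("top")
a=at_z(t,190+225/7,160+322/7,102);b=at_z(t,190+530/7,160+327/7,102);print("top gap",a,b)
a=at_z(t,190+222/7,160+260/7,118);b=at_z(t,190+532/7,160+265/7,118);print("top back roller ends",a,b)
plan([np.polyval(k,144),144,260],np.degrees(-k[0]))
E
```

```text
[497.6 190.2 102. ] 11.24
[496.8 166.  102. ] 10.93
[495.8 140.8 102. ] 10.95
[494.8 114.6 102. ] 11.08
[494.1  96.5 102. ] 10.56
[3.81007407e-02 4.90409760e+02] x at y=144: 495.89626663692565 yaw -2.1830116394608443
top gap [495.70703041 201.8503755  102.        ] [496.64521533  86.50203993 102.        ]
top back roller ends [517.63514898 199.97724185 118.        ] [518.57270768  84.25148806 118.        ]
TCP [492.2  74.6 321.2] y [ 1.    -0.003  0.001] x [ 0.001 -0.    -1.   ] plan [array([ 6.12,  0.35, -6.95]), 2.03] q [ 0.1  -0.28  1.67 -0.    1.75  0.1 ] F [ 0.3  0.3 -2.6] op 19.4 t 6.88
```

Emit:
{"method": "drive_tool", "body": {
  "steps": [1,0,0.1,-3.5,1,1,0,0.3,-6.9,2,1,0,0.3,-6.9,2,1,3,0.3,-6.9,2,1,6,0.3,-6.9,2,1,8,0.3,-6.9,2,1,8.5,0.3,-6.9,2,1,8.5,0.3,-6.9,2,1,8.5,0.3,-6.9,2]
}}

```text
t: 7.63
position: [495.8, 143.2, 237.5]
tcp_rot: [1.456, 1.569, -0.153]
contact_force: [-0.5, -1.3, -0.7]
opening: 19.5
```

```bash
python3 - <<'E'
from h import *
plan([495.5,144,236],-2.2)
p=r.camera_params("wrist"); im=r.read_camera("wrist"); cv2.imwrite("pics/w4.png",im)
np.savez("pics/w4.npz",**p)
cv2.imwrite("pics/w4c.png",cv2.resize(im[40:300,220:420],None,fx=2.3,fy=2.3,interpolation=cv2.INTER_CUBIC))
E
```

```text
TCP [495.8 143.2 237.5] y [ 0.999 -0.038  0.002] x [ 0.002 -0.    -1.   ] plan [array([ 0.15, -0.03, -0.07]), 0.02] q [ 0.23 -0.24  1.77 -0.    1.61  0.27] F [-0.5 -1.3 -0.7] op 19.5 t 7.63
```

View pics/w4c.png

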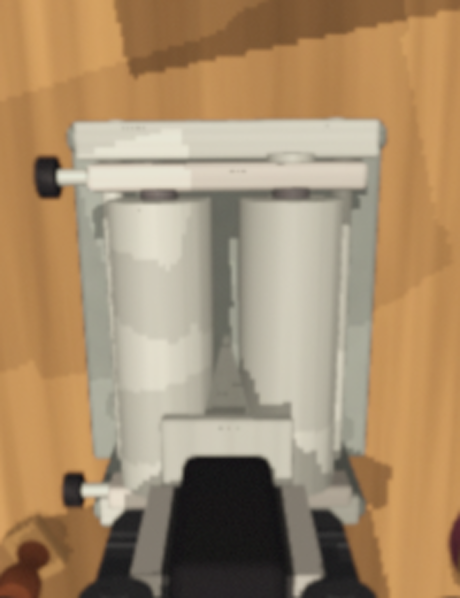

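The blade tip (crop 224,340) sits over the gap (211–242 at that row), so it is centred within 1 mm. I'll lower it into the gap.

Emit:
{"method": "drive_tool", "body": {
  "steps": [1,1,0.05,0,0,1,2,0.05,0,0,1,3,0.05,0,0,1,3.8,0.05,0,0,1,4.2,0.05,0,0,1,4.2,0.05,0,0]
}}

```text
t: 8.18
position: [496.2, 143.3, 194.5]
tcp_rot: [1.145, 1.57, -0.464]
contact_force: [-0.9, -0.5, -1.9]
opening: 19.5
```

Emit:
{"method": "drive_tool", "body": {
  "steps": [1,0.3,0,0,0,1,0.6,0,0,0,1,0.9,0,0,0,1,1.2,0,0,0,1,1.2,0,0,0]
}}

```text
t: 8.6
position: [496.0, 143.2, 181.9]
tcp_rot: [0.542, 1.57, -1.067]
contact_force: [0.3, -0.2, -2.2]
opening: 19.7
```

Emit:
{"method": "drive_tool", "body": {
  "steps": [1,0.2,0,0,0,1,0.4,0,0,0,1,0.6,0,0,0,1,0.8,0,0,0,1,0.8,0,0,0]
}}

```text
t: 9.02
position: [495.9, 143.2, 173.4]
tcp_rot: [-0.221, 1.57, -1.83]
contact_force: [-0.1, -0.4, -1.3]
opening: 19.6
```

Emit:
{"method": "drive_tool", "body": {
  "steps": [1,0.2,0,0,0,1,0.4,0,0,0,1,0.5,0,0,0,1,0.5,0,0,0]
}}

```text
t: 9.35
position: [495.8, 143.2, 168.1]
tcp_rot: [-0.56, 1.57, -2.169]
contact_force: [-1.2, 0.3, -0.5]
opening: 19.5
```

Emit:
{"method": "drive_tool", "body": {
  "steps": [1,0.2,0,0,0,1,0.4,0,0,0,1,0.4,0,0,0,1,0.4,0,0,0]
}}

```text
t: 9.68
position: [495.7, 143.1, 164.0]
tcp_rot: [-0.705, 1.57, -2.314]
contact_force: [-0.6, -0.1, -1.0]
opening: 19.6
```

Emit:
{"method": "drive_tool", "body": {
  "steps": [1,0.1,0,0,0,1,0.2,0,0,0,1,0.3,0,0,0,1,0.3,0,0,0]
}}

```text
t: 10.02
position: [495.6, 143.1, 160.7]
tcp_rot: [-0.825, 1.569, -2.434]
contact_force: [-0.1, 0.7, -1.8]
opening: 19.3
```

Emit:
{"method": "drive_tool", "body": {
  "steps": [1,0.1,0,0,0,1,0.2,0,0,0,1,0.3,0,0,0,1,0.3,0,0,0]
}}

```text
t: 10.35
position: [495.6, 143.1, 157.5]
tcp_rot: [-0.887, 1.569, -2.495]
contact_force: [-0.6, -0.1, -1.2]
opening: 19.4
```

Emit:
{"method": "drive_tool", "body": {
  "steps": [1,0.1,0,0,0,1,0.2,0,0,0,1,0.2,0,0,0,1,0.2,0,0,0]
}}

```text
t: 10.68
position: [495.5, 143.1, 155.4]
tcp_rot: [-0.914, 1.569, -2.523]
contact_force: [0.1, -0.2, -1.2]
opening: 19.5
```

Emit:
{"method": "drive_tool", "body": {
  "steps": [1,0.1,0,0,0,1,0.2,0,0,0,1,0.2,0,0,0,1,0.2,0,0,0]
}}

```text
t: 11.02
position: [495.5, 143.1, 153.3]
tcp_rot: [-0.924, 1.569, -2.533]
contact_force: [-1.8, -0.0, -1.8]
opening: 19.6
```

Emit:
{"method": "drive_tool", "body": {
  "steps": [1,0.1,0,0,0,1,0.2,0,0,0,1,0.2,0,0,0,1,0.2,0,0,0]
}}

```text
t: 11.35
position: [495.5, 143.1, 151.2]
tcp_rot: [-0.965, 1.569, -2.573]
contact_force: [-0.1, -0.1, -1.5]
opening: 19.7
```

Emit:
{"method": "drive_tool", "body": {
  "steps": [1,0.1,0,0,0,1,0.2,0,0,0,1,0.2,0,0,0,1,0.2,0,0,0]
}}

```text
t: 11.68
position: [495.5, 143.1, 149.3]
tcp_rot: [-0.952, 1.569, -2.561]
contact_force: [-0.8, -0.4, 1.8]
opening: 19.3
```

Emit:
{"method": "drive_tool", "body": {
  "steps": [1,0.1,0,0,0,1,0.2,0,0,0,1,0.2,0,0,0,1,0.2,0,0,0]
}}

```text
t: 12.02
position: [495.7, 143.2, 147.6]
tcp_rot: [-0.828, 1.57, -2.437]
contact_force: [-0.0, 0.1, 5.2]
opening: 19.5
```

Emit:
{"method": "drive_tool", "body": {
  "steps": [1,0.1,0,0,0,1,0.15,0,0,0,1,0.15,0,0,0,1,0.15,0,0,0]
}}

```text
t: 12.35
position: [495.9, 143.2, 146.7]
tcp_rot: [0.135, 1.57, -1.474]
contact_force: [-0.3, -0.8, 6.2]
opening: 19.3
```

Emit:
{"method": "drive_tool", "body": {
  "steps": [1,0,0,0,0,1,0,0,0,0]
}}

```text
t: 12.52
position: [496.0, 143.2, 146.7]
tcp_rot: [0.237, 1.57, -1.372]
contact_force: [-0.9, -0.7, 4.6]
opening: 19.7
```

Emit:
{"method": "drive_tool", "body": {
  "steps": [1,0.1,0,0,0,1,0.2,0,0,0,1,0.2,0,0,0,1,0.2,0,0,0]
}}

```text
t: 12.85
position: [496.3, 143.2, 145.3]
tcp_rot: [1.221, 1.569, -0.388]
contact_force: [-0.3, -0.9, 7.8]
opening: 19.4
```

Emit:
{"method": "drive_tool", "body": {
  "steps": [1,0,0,0,0,0.5,0,0,0,0,0.4,0,0,0,0,0.2,0,0,0,0,0,0,0,0,0,0,0,0,0,0,0,0,0,0,0,0,0,0,0,0]
}}

```text
t: 13.52
position: [496.2, 143.2, 145.3]
tcp_rot: [1.172, 1.57, -0.437]
contact_force: [-0.1, 0.3, 0.9]
opening: 85.2
```

Emit:
{"method": "drive_tool", "body": {
  "steps": [0,-1,0,0,0,0,-3,0,0,0,0,-6,0,0,0,0,-9,0,0,0,0,-12,0,0,0,0,-15,0,0,0,0,-15,0,0,0,0,-15,0,0,0]
}}

```text
t: 14.18
position: [496.4, 143.4, 297.6]
tcp_rot: [1.665, 1.566, 0.056]
contact_force: [0.6, 0.3, -1.3]
opening: 85.4
```

```bash
python3 - <<'E'
from h import *
plan([496,143,295],0)
p=r.camera_params("wrist"); a=r.read_camera("wrist"); b=r.read_camera("scene")
s=r.camera_params("scene"); print("handle top expected px",proj(s,np.array([496,143,186.])),proj(s,np.array([496,143,140.])))
c=cv2.resize(a[0:400,200:440],None,fx=1.4,fy=1.4); d=cv2.resize(b[200:360,210:360],(525,560),interpolation=cv2.INTER_CUBIC)[:, :460]
cv2.imwrite("pics/end.png",np.hstack([c,d]))
E
```

```text
TCP [496.4 143.4 297.6] y [ 0.999 -0.038  0.004] x [ 0.004  0.    -1.   ] plan [array([ 0.26, -0.04,  0.04]), -2.16] q [ 0.23 -0.24  1.68 -0.    1.7   0.27] F [ 0.6  0.3 -1.3] op 85.4 t 14.18
handle top expected px [281.22480644 252.62590303] [282.79382142 266.87334484]
```

View pics/end.png

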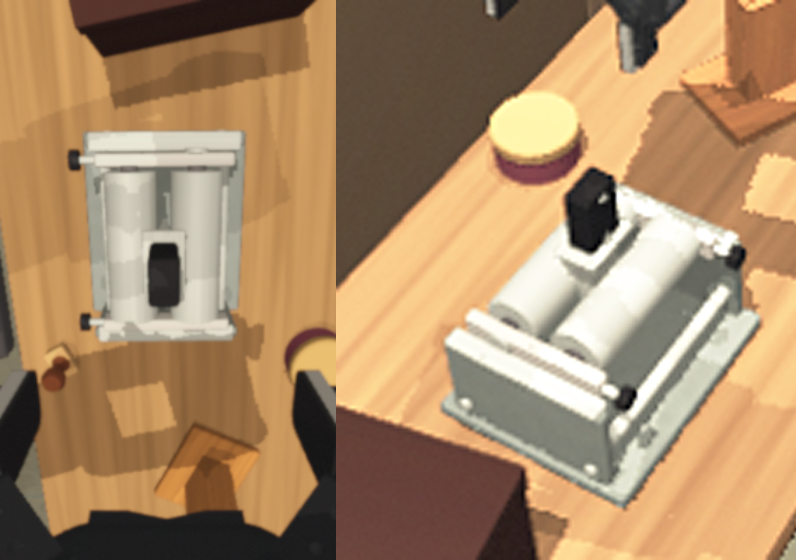

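The gauge stands upright in the gap near mid-length, clear of the open hand, and the tin, stamp and stand look unchanged. I'll hand the job in.

```bash
python3 -c "
from rig import r
print(r.close_job())"
```

```text
the job is handed in; nothing more can be done
None
```

I took the taper gauge out of its stand and pushed it into the roller gap until it dragged firmly. I then let go, raised the hand and handed the job in at about 14 s of the 51 s allowed; no verdict is reported.

- **Push:** drag began with the tip roughly 60 mm below the roller axes. I stopped about 4 mm deeper, at a wrist reading of 7.8 N. With the gauge's own weight that is about 9 N on the rollers, inside the 6–12 N range.
- **Last checks:** the final wrist and scene pictures show the gauge upright in the gap near mid-length, with the hand clear of it and the gripper fully open. By eye the tin and stamp were where they started. The ballotin was not in those last pictures, but the arm never came near it.
- **Not measured:** I could not read the roller's pressing force after release. I estimate about 8 N from the spring rate and the taper. I judged the upright angle only from the pictures.

No check failed or disagreed seriously. The gap looked about 11 mm wide in the wrist picture, but the depth where drag began suggests 9.5–10 mm; image blur probably explains the difference.

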